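# Spring check of a print platen's sprung corners

### The arm

A 6-joint arm with a two-finger parallel gripper is mounted at the origin on the work surface. World frame = base frame: x ahead of the robot, y to its left, z up, the work surface at z = 0. Lengths are in m, angles in rad, forces in N, time in s.
With the tool pointing down it reaches from about 0.2 to 0.875 m from the base axis. Payload 3.4 kg.
Tool frame: the origin (TCP) lies at the very end of the fingers, on their centre line; the grasp point (between the pads) lies 19 mm behind it; z points along the fingers, y is the line along which they close (so a half turn about z gives the same grasp; the last joint's range is limited). The gripper opens to 94 mm and grips with 3 to 60 N. Pads are 16 mm wide; open, the fingers measure 119 mm over their backs; the gripper's body (75 mm by 177 mm) begins 78 mm behind the grasp point.
Start: joints at [-1.246, 0.276, 1.505, -0, 1.361, -0.121], TCP at [0.248, -0.519, 0.205] pointing down, gripper open.
Joint ranges: [-2.89, 2.89], [-0.75, 2.08], [0.22, 2.7], [-1.18, 4.32], [0.11, 2.71], [-2.7, 2.7]. Speed limits (rad/s): [2.57, 2.57, 3.14, 3.14, 3.14, 3.14].

### API

Orientations are given as a unit quaternion [w, x, y, z].
In Python, from station import env gives the robot as it stands.
- The arm moves only by the tool carry_out, never from a script. Its argument "moves" is text: rows parted by semicolons, each of 6 numbers parted by spaces: the shift along the world's x, y, z scaled (see below), then the turn, a rotation vector about the world's x, y, z scaled (see below). A call has exactly 5 rows; each row shifts and turns the commanded pose from where the row before left it; what a row does not reach is not made up. The controller multiplies each number of a shift by 150 mm and each number of a turn by 5 degrees. A row lasts 1/10 s, in which the tool goes at most 50 mm and 8.59 degrees, less where a joint would pass 70% of its speed; a pose out of reach is approached as far as the arm can. A call with a number of a shift or a turn outside -1 to 1 is refused whole. A call with a gripper value outside its range is refused whole. "jaw" is the finger opening in mm, from 0 to 94, set as the call begins (left out, the last holds). The fingers move at their own pace and stop on an object; "grip_force" is the grip in N (left out, the last holds). Time passes only in rows, so rows that do not move let the fingers close, or fill a call up. It gives the time, the measured TCP pose, the force, the opening and the grip force at its end, in the units of the state.
- env.state(): the state, without advancing time (a new reading comes with each control period).
- env.camera(name): name is "side" or "top" or "wrist"; returns (picture, depth): 420x560x3 uint8, red, green, blue; 420x560 float32, m along the optical axis (not along the pixel's ray), 0 where there is no reading.
- env.calibration(name): a dict with "vfov" (degrees; the focal length in pixels is half the picture's height over the tangent of half this angle, whatever the lens; pixels are square), "cx", "cy" (the principal point, pixels), "R" (3x3) and "t" (3): a world point X has camera coordinates R X + t. Camera axes: x right, y down, z forward; pixel columns grow to the right and rows downward; lengths in m; the calibration is good to about 2 mm. A picture is of the moment at which its call begins: read the wrist's pose just before it. calibration takes no time and is no camera call; for the wrist camera it gives the pose at the moment of the call.
- env.job_done(): hands the job in; it is judged then, once.
The state is a dict: "time": time; "joint_pos": joint angles; "dq": joint speeds; "joint_efforts": joint torques, N m; "eef_pos": TCP position; "eef_rot": TCP orientation; "wrist_force": force on the tool from outside, world axes, zero at the start; "ft_torque": the same for the moment, N m; "gripper_width": finger opening in m; "grip_force": force on a finger pad.
Only numpy, scipy, OpenCV 4.12 (cv2) and the standard library are available. Lean on these libraries where they do the work, as an engineer would, in place of code of your own. Each camera call takes 0.05 s, during which the arm holds its last target. There are 200 camera calls.

### The job

Check the springs of the print platen's two sprung front corners, one corner at a time, first the left and then the right (as seen from the robot). With a fingertip, press gently down on the corner's rubber pad until the needle of the gauge beside it stands over that gauge's setting tab, without running on past the tab, hold it there for a second, then let the corner spring fully back up. Grasp nothing, leave the things lying and standing on the deck around the platen where they are, and finish clear of the platen.

Things in the scene. Friction and masses are not known exactly. Their poses are not given: they have to be found in the camera images.
- deck: Grey board, 360 (x) x 600 (y) x 12 mm, fixed to the table; origin at the centre of its underside. Its x points away from the robot at yaw 0, its y to the left. It carries the platen and both gauges; its position and yaw differ from run to run.
- platen: Fixed aluminium print platen in the middle of the deck, 210 x 250 mm, its top 72 mm above the deck's underside (= its origin's height); its two front corners (each 130 x 62 mm) are separate sprung plates.
- left_corner: The sprung front left (+y of the deck) corner plate of the platen, aluminium, 130 x 62 x 12 mm, hinged across its rear edge (origin, on the hinge line, 105 mm behind the pad's centre), a coil spring under its front end.
- left_pad (a point): Centre of the top of the black rubber press pad (36 mm across, 8 mm high) on the front end of the platen's left (+y of the deck) corner plate, in the deck's frame at x = -85 mm, y = +100 mm, 80 mm above the deck's underside at rest. Spring: about 3 N to start it moving, then 0.4 N per mm; stop after 22 mm. It springs back by itself when let go.
- left_needle (a joint): Black needle of the left gauge, rad: 0 at rest (points to the deck's -x), grows by about 0.12 rad for each mm that the left pad goes down, sweeping through the outward side (+y) towards the deck's +x. The gauge is an upward-facing round dial, 130 mm across, white face with ticks each 0.3 rad, centred 115 mm outboard of the pad, face 43 mm above the deck's underside. The needle is driven by the corner only.
- left_tab (a joint): Setting tab of the left gauge, the dark arc-shaped piece under the needle's tip: the angle of its middle on the same scale as the needle (rad). It covers 0.42 rad. Set anew in each run between 0.9 and 2.2; it does not move during the job.
- left_tip (a point): Point on the left needle, 46 mm from its axis. Its x axis points from the needle's point back to the needle's axis, its z up.
- left_mark (a point): Middle of the left setting tab, 46 mm from the dial's axis, 3 mm lower than the needle.
- right_corner: The sprung front right (-y of the deck) corner plate of the platen, aluminium, 130 x 62 x 12 mm, hinged across its rear edge (origin, on the hinge line, 105 mm behind the pad's centre), a coil spring under its front end.
- right_pad (a point): Centre of the top of the black rubber press pad (36 mm across, 8 mm high) on the front end of the platen's right (-y of the deck) corner plate, in the deck's frame at x = -85 mm, y = -100 mm, 80 mm above the deck's underside at rest. Spring: about 3 N to start it moving, then 0.4 N per mm; stop after 22 mm. It springs back by itself when let go.
- right_needle (a joint): Black needle of the right gauge, rad: 0 at rest (points to the deck's -x), grows by about 0.12 rad for each mm that the right pad goes down, sweeping through the outward side (-y) towards the deck's +x. The gauge is an upward-facing round dial, 130 mm across, white face with ticks each 0.3 rad, centred 115 mm outboard of the pad, face 43 mm above the deck's underside. The needle is driven by the corner only.
- right_tab (a joint): Setting tab of the right gauge, the dark arc-shaped piece under the needle's tip: the angle of its middle on the same scale as the needle (rad). It covers 0.42 rad. Set anew in each run between 0.9 and 2.2; it does not move during the job.
- right_tip (a point): Point on the right needle, 46 mm from its axis. Its x axis points from the needle's point back to the needle's axis, its z up.
- right_mark (a point): Middle of the right setting tab, 46 mm from the dial's axis, 3 mm lower than the needle.
- jar: Bystander: open glass jar, 68 mm across, 60 mm tall. Origin at the centre of its underside.
- tape: Bystander: cardboard-brown roll of tape lying flat, 100 mm across, 48 mm tall. Origin at the centre of its underside.
- squeegee: Bystander: wooden squeegee, 200 mm long, 26 mm thick, 96 mm tall, standing behind the platen, rubber blade up. Origin at the centre of its underside.
- knife: Bystander: ink spatula, 200 mm long, lying in front of the platen, under 30 mm tall, along the deck's y.

How it is judged:
On the way, in this order (a step that is already met when the one before it is completed fails the run):
1. the left needle stands over its tab (within 0.24 rad of its middle) for half a second, the right corner up (distance between left_tip and left_mark below 0.0114 m and value of joint right_needle below 0.3 rad), for 0.5 s.
2. the left corner is let back up (value of joint left_needle below 0.15 rad), for 0.2 s.
3. the right needle stands over its tab (within 0.24 rad of its middle) for half a second, the left corner up (distance between right_tip and right_mark below 0.0114 m and value of joint left_needle below 0.3 rad), for 0.5 s.
At the end, for the whole second after the job is handed in: Both corners are back up (needles within 0.12 rad of rest) and no bystander on the deck is more than 20 mm from its start (value of joint each of left_needle, right_needle below 0.12 rad and distance of each of jar, tape, squeegee, knife from where it was at the start of the episode below 0.02 m); the robot touches nothing.
It fails at once if the left needle runs more than 0.45 rad past the middle of its tab (y of left_mark in the frame of left_tip below -0.02 m).
It fails at once if the right needle runs more than 0.45 rad past the middle of its tab (y of right_mark in the frame of right_tip above 0.02 m).
It fails at once if the platen is pushed harder than 25 N (contact force between the fingers and platen above 25 N or contact force between the fingers and left_corner above 25 N or contact force between the fingers and right_corner above 25 N).
It fails at once if a bystander on the deck is shifted or lifted by more than 20 mm (distance of any of jar, tape, squeegee, knife from where it was at the start of the episode above 0.02 m).
It also fails if it takes over 48 s, if anything falls off the work surface, if the arm or the gripper's body presses on something with over 40 N, if the wrist force passes 120 N, or if a joint passes its speed limit or range.

## Working session

There is one attempt and no reset: what is moved stays moved. The work goes in short steps, Python scripts to look and compute and a tool call to move; the robot and the scene stay as the last step left them, time stands still between calls to the robot, and variables do not carry over. Pictures are saved under pics/ and viewed, at most 10 in all, crops included, and the job is handed in when it is done.

Besides the shell and the picture viewer there is one more tool, called after "Emit:" as name(argument=value, ...), one argument or row to a line, values as JSON. carry_out: Moves the arm, as the interface text tells. Shifts and turns lie within -1 to 1; 1 stands for 150 mm of shift or 5 degrees of turn. Its arguments: {"type":"object","properties":{"moves":{"type":"string"},"jaw":{"type":"number"},"grip_force":{"type":"number"}},"required":["moves"]}

```bash
mkdir -p pics; python3 - <<'E'
from station import env
import cv2,numpy as np
s=env.state();print(s['time'],s['eef_pos'],s['eef_rot'],s['wrist_force'])
for n in('top','side'):
    c=env.calibration(n);print(n,c)
    p,d=env.camera(n);cv2.imwrite(f'pics/{n}0.png',p[:,:,::-1]);np.savez(f'{n}0.npz',p=p,d=d)
E
```

```text
0.0 [ 0.24774504 -0.51829156  0.20461727] [-8.79719111e-04  9.75259817e-01  2.21059959e-01 -1.01498361e-04] [-0.0408414   0.51077265  0.28971277]
top {'vfov': 52.22250984602141, 'cx': 283.10188526709806, 'cy': 211.33189799109897, 'R': array([[-0.01640529, -0.99981932, -0.00960141],
       [-0.98674217,  0.01773993, -0.16132322],
       [ 0.1614644 ,  0.00682756, -0.98685492]]), 't': array([0.03662217, 0.57838696, 0.97486768])}
side {'vfov': 51.14192563647375, 'cx': 275.93548802362176, 'cy': 212.2091681426951, 'R': array([[-0.93751009, -0.34774965,  0.01204222],
       [-0.25212809,  0.65505536, -0.71227376],
       [ 0.23980463, -0.67080001, -0.70179846]]), 't': array([0.5678979, 0.1727995, 0.9962084])}
```

View pics/top0.png

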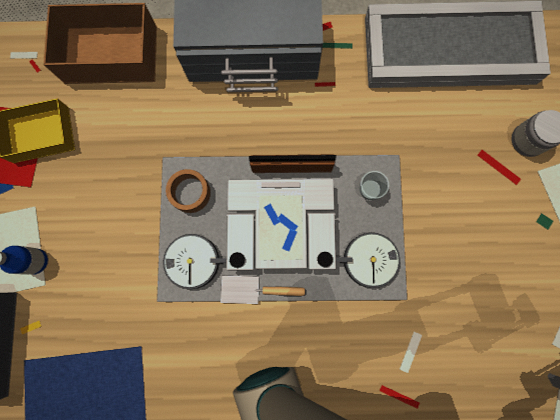

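View pics/side0.png

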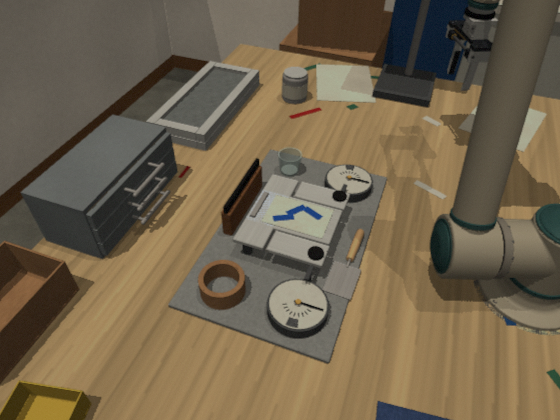

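The top view shows the left pad near (237,260), right pad (325,260), and the dials near (190,261) and (373,260). The needles point to −x and the spatula lies in front at y≈290. The side view agrees. Next I'll measure the pads and tabs.

```bash
cat > h.py <<'E'
import numpy as np,cv2
from station import env
def cast(n,uv,z,c=None):
    c=c or env.calibration(n);f=210/np.tan(np.radians(c['vfov']/2))
    R,t=c['R'],c['t'];o=-R.T@t
    r=R.T@np.array([(uv[0]-c['cx'])/f,(uv[1]-c['cy'])/f,1]);return o+r*(z-o[2])/r[2]
def proj(n,X):
    c=env.calibration(n);f=210/np.tan(np.radians(c['vfov']/2));p=c['R']@X+c['t'];return np.array([c['cx'],c['cy']])+f*p[:2]/p[2]
def blob(p,uv,r,thr):
    u,v=map(int,uv);g=p.max(2)[v-r:v+r,u-r:u+r]
    n,l,s,c=cv2.connectedComponentsWithStats((g<thr).astype(np.uint8))
    k=1+np.argmin(np.hypot(*(c[1:]-r).T)+1000*(s[1:,4]<40));return c[k]+[u-r,v-r],s[k]
E
python3 - <<'E'
from h import *
Z={n:np.load(n+'0.npz') for n in('top','side')}
pads={}
for n,uvs in(('top',((237,260),(325,260))),('side',((316,254),(340,196)))):
    for k,uv in zip('LR',uvs):
        c,s=blob(Z[n]['p'],uv,16,50);pads[n,k]=cast(n,c,.080);print(n,k,c,s,pads[n,k])
L,R=pads['top','L'],pads['top','R'];d=L-R;print('dist',np.linalg.norm(d))
y=d/np.linalg.norm(d);x=np.array([y[1],-y[0],0]);print('yaw',np.degrees(np.arctan2(x[1],x[0])))
m=(L+R)/2
# unrolled dial: sampled brightness along arcs
for n in('top','side'):
  for k,sg,P in(('L',1,L),('R',-1,R)):
    C=P+sg*.115*y
    out=[]
    for a in np.arange(-.3,3.0,.1):
        v=[]
        for r in(.042,.046,.050):
            X=C+r*(-np.cos(a)*x+sg*np.sin(a)*y);X[2]=.045
            u=proj(n,X).astype(np.float32);v.append(cv2.getRectSubPix(Z[n]['p'].max(2),(1,1),(float(u[0]),float(u[1])))[0,0])
        out.append(f'{a:.1f}:'+'/'.join(map(str,v)))
    print(n,k,C,' '.join(out))
a=Z['top']['p'];w=np.hstack([cv2.resize(a[230:292,u-31:u+31],(400,400),interpolation=cv2.INTER_CUBIC) for u in(190,373)])
cv2.imwrite('pics/d.png',w[:,:,::-1])
E
```

```text
top L [236.80813953 259.59883721] [  9   9  15  15 172] [0.46452218 0.13326336 0.08      ]
top R [324.71428571 258.98857143] [  9   8  15  15 175] [ 0.46253269 -0.06596992  0.08      ]
side L [315.40490798 252.90797546] [  8   9  16  13 163] [0.46378445 0.1374751  0.08      ]
side R [339.16666667 195.48245614] [  9  11  13  10 114] [ 0.46203725 -0.0625528   0.08      ]
dist 0.19924321572343306
yaw -0.5721211203975141
top L [0.46567049 0.24825763 0.08      ] -0.3:201/201/201 -0.2:203/200/202 -0.1:160/167/170 0.0:33/28/28 0.1:191/181/190 0.2:201/202/200 0.3:200/200/201 0.4:202/201/201 0.5:201/199/201 0.6:199/201/200 0.7:202/201/200 0.8:200/202/200 0.9:201/200/200 1.0:200/202/201 1.1:202/201/201 1.2:176/207/184 1.3:79/89/81 1.4:99/90/81 1.5:84/89/79 1.6:76/85/91 1.7:132/159/166 1.8:203/202/203 1.9:202/201/202 2.0:201/202/201 2.1:201/202/200 2.2:202/200/201 2.3:200/201/200 2.4:201/202/202 2.5:202/200/202 2.6:200/201/202 2.7:201/202/202 2.8:200/202/202 2.9:202/202/201
top R [ 0.46138439 -0.18096419  0.08      ] -0.3:201/202/201 -0.2:202/201/200 -0.1:188/193/196 0.0:46/50/48 0.1:208/200/19
[... 851 characters left out ...]
2.1:166/168/169 2.2:169/169/169 2.3:166/167/169 2.4:166/166/168 2.5:167/169/169 2.6:170/171/169 2.7:168/167/169 2.8:167/167/170 2.9:167/168/168
side R [ 0.46138439 -0.18096419  0.08      ] -0.3:169/168/167 -0.2:170/165/169 -0.1:129/129/126 0.0:67/65/51 0.1:93/77/101 0.2:152/154/158 0.3:165/166/167 0.4:166/167/165 0.5:167/167/166 0.6:168/168/169 0.7:167/168/167 0.8:167/167/167 0.9:166/167/166 1.0:166/167/163 1.1:167/167/166 1.2:166/166/165 1.3:167/167/167 1.4:168/167/167 1.5:154/152/153 1.6:72/76/66 1.7:74/67/68 1.8:67/68/70 1.9:68/67/66 2.0:102/96/96 2.1:162/162/168 2.2:169/169/169 2.3:169/170/169 2.4:168/168/168 2.5:168/169/169 2.6:169/171/169 2.7:169/167/169 2.8:168/170/169 2.9:169/168/169
```

View pics/d.png

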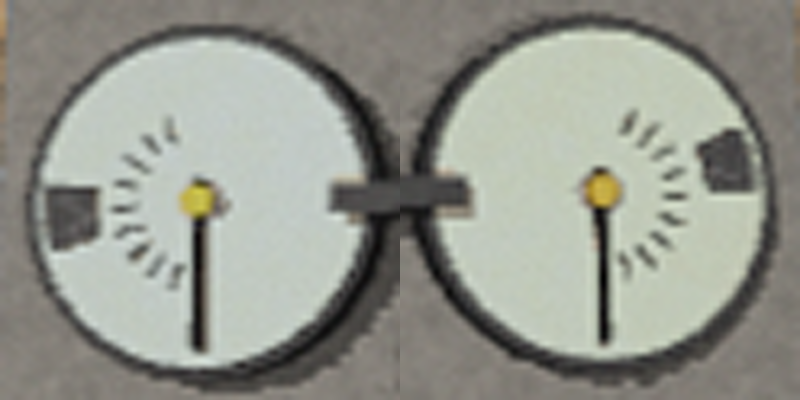

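The left tab is at 1.48 rad and the right at 1.79 rad, so the pads need to go down about 12 mm and 15 mm. The pads are at about (0.464, 0.1345) and (0.462, −0.065). I'll close the fingers, move over the left pad, and turn the hand long-axis along x.

Emit:
carry_out(
  moves="0.096 0.29 0 0 0 0.86; 0.096 0.29 0 0 0 0.86; 0.096 0.29 0 0 0 0.86; 0.096 0.29 0 0 0 0.86; 0.096 0.29 0 0 0 0.86",
  jaw=0,
  grip_force=5,
)

```text
time: 0.6
eef_pos: [0.32, -0.2994, 0.2051]
eef_rot: [-0.0, 0.916, 0.4, 0.0]
wrist_force: [0.9, -0.9, 0.6]
gripper_width: 0.0574
grip_force: 0.0
```

Emit:
carry_out(
  moves="0.096 0.29 0 0 0 0.86; 0.096 0.29 0 0 0 0.86; 0.096 0.29 0 0 0 0.86; 0.096 0.29 0 0 0 0.86; 0.096 0.29 0 0 0 0.86",
)

```text
time: 1.1
eef_pos: [0.3919, -0.082, 0.2054]
eef_rot: [0.0, 0.826, 0.564, 0.0]
wrist_force: [0.8, -0.0, -0.3]
gripper_width: 0.0173
grip_force: 0.0
```

Emit:
carry_out(
  moves="0.096 0.29 0 0 0 0.86; 0.096 0.29 0 0 0 0.86; 0.096 0.29 0 0 0 0.86; 0.096 0.29 0 0 0 0.86; 0.096 0.29 0 0 0 0.86",
)

```text
time: 1.6
eef_pos: [0.4639, 0.1356, 0.2053]
eef_rot: [0.0, 0.706, 0.709, -0.0]
wrist_force: [1.2, -0.5, 0.4]
gripper_width: 0.0005
grip_force: 0.0
```

Emit:
carry_out(
  moves="0 0 0 0 0 0;0 0 0 0 0 0;0 0 0 0 0 0;0 0 0 0 0 0;0 0 0 0 0 0",
)

```text
time: 2.1
eef_pos: [0.4637, 0.1324, 0.2056]
eef_rot: [0.0, 0.708, 0.707, -0.0]
wrist_force: [1.1, 0.2, 0.7]
gripper_width: 0.0009
grip_force: 0.0
```

Emit:
carry_out(
  moves="0 0.01 -0.2 0 0 0;0 0 -0.2 0 0 0;0 0 -0.2 0 0 0;0 0 -0.1 0 0 0;0 0 -0.05 0 0 0",
)

```text
time: 2.6
eef_pos: [0.4628, 0.1341, 0.0916]
eef_rot: [-0.001, 0.707, 0.707, -0.001]
wrist_force: [0.7, -0.4, -1.0]
gripper_width: 0.0004
grip_force: 0.0
```

```bash
python3 - <<'E'
from h import *
ims=[]
for n,uv in(('side',(298,305)),('top',(190,261))):
    p,d=env.camera(n);u,v=uv;ims.append(cv2.resize(p[v-80:v+80,u-80:u+100],(400,356)))
cv2.imwrite('pics/l1.png',np.hstack(ims)[:,:,::-1]);s=env.state();print(s['eef_pos'],s['wrist_force'])
E
```

```text
[0.46345322 0.13447576 0.09244191] [ 0.32390948 -0.01818137  0.83887806]
```

View pics/l1.png

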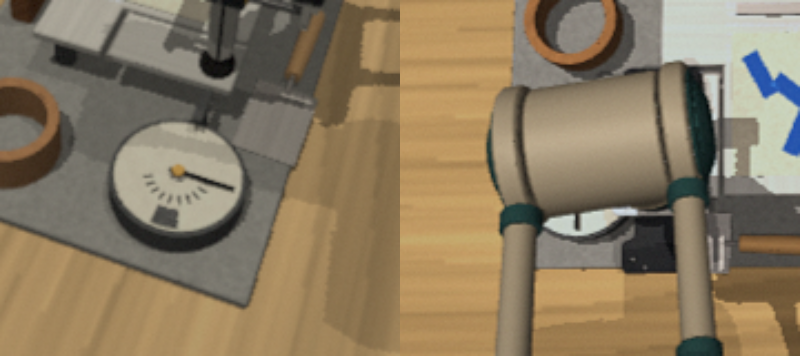

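Side view: the finger is centred over the left pad and the dial is unobstructed. The top view of it is blocked by the arm. I'll add a needle reader on the ring inside the ticks and start pressing in small steps.

```bash
cat >> h.py <<'E'
PL=np.array([.464,.1345,0]);PR=np.array([.462,-.065,0])
Y=(PL-PR)/np.linalg.norm(PL-PR);Xd=np.array([Y[1],-Y[0],0])
def needle(n,k,p,radii=np.arange(.014,.026,.002)):
    sg=1 if k=='L' else -1;P=PL if k=='L' else PR
    C=P+sg*.115*Y;C[2]=.047;g=p.max(2);A=np.arange(-.4,3.2,.02)
    pr=[np.mean([cv2.getRectSubPix(g,(1,1),tuple(map(float,proj(n,C+r*(-np.cos(a)*Xd+sg*np.sin(a)*Y)))))[0,0] for r in radii]) for a in A]
    pr=np.array(pr);w=np.clip(np.median(pr)-pr-60,0,None);i=pr.argmin();w[abs(A-A[i])>.3]=0
    return round(float((A*w).sum()/max(w.sum(),1e-9)),3),pr.min(),np.median(pr)
def rep(n,k,extra=None):
    p,d=env.camera(n);s=env.state();print(n,k,needle(n,k,p),'t',round(s['time'],2),s['eef_pos'].round(4),s['wrist_force'].round(1));return p
E
python3 -c "
from h import *
rep('side','L')"
```

```text
side L (-0.016, np.float64(34.0), np.float64(179.5)) t 2.75 [0.4642 0.1347 0.0933] [-0.2 -0.5 -0.5]
```

Emit:
carry_out(
  moves="0 0 -0.02 0 0 0;0 0 -0.02 0 0 0;0 0 -0.02 0 0 0;0 0 -0.02 0 0 0;0 0 -0.02 0 0 0",
)

```text
time: 3.25
eef_pos: [0.4638, 0.1352, 0.0781]
eef_rot: [0.0, 0.707, 0.707, 0.0]
wrist_force: [-2.1, -0.2, 4.4]
gripper_width: 0.0005
grip_force: 2.2
```

```bash
python3 -c "
from h import *
rep('side','L')"
```

```text
side L (0.244, np.float64(39.5), np.float64(179.0)) t 3.3 [0.4638 0.1352 0.0778] [ 0.  -0.4  2.7]
```

Emit:
carry_out(
  moves="0 0 -0.01 0 0 0;0 0 -0.01 0 0 0;0 0 -0.01 0 0 0;0 0 -0.01 0 0 0;0 0 -0.01 0 0 0",
)

```text
time: 3.8
eef_pos: [0.4633, 0.1352, 0.0707]
eef_rot: [-0.0, 0.707, 0.707, -0.0]
wrist_force: [-2.9, 0.4, 6.7]
gripper_width: 0.0002
grip_force: 3.7
```

```bash
python3 -c "
from h import *
rep('side','L')"
```

```text
side L (1.155, np.float64(41.833333333333336), np.float64(178.5)) t 3.85 [0.4633 0.1352 0.0706] [-2.   0.3  6.6]
```

Emit:
carry_out(
  moves="0 0 -0.004 0 0 0;0 0 -0.004 0 0 0;0 0 -0.004 0 0 0;0 0 -0.004 0 0 0;0 0 0 0 0 0",
)

```text
time: 4.35
eef_pos: [0.4632, 0.1352, 0.0685]
eef_rot: [-0.0, 0.707, 0.707, -0.0]
wrist_force: [-3.4, 1.1, 7.7]
gripper_width: 0.0004
grip_force: 4.0
```

```bash
python3 - <<'E'
from h import *
p=rep('side','L');print(needle('side','L',p,np.array([.044,.046,.048])))
cv2.imwrite('pics/l2.png',cv2.resize(p[255:355,240:360],(720,600),interpolation=cv2.INTER_CUBIC)[:,:,::-1])
E
```

```text
side L (1.438, np.float64(46.5), np.float64(178.5)) t 4.4 [0.4632 0.1352 0.0685] [-2.1  0.7  7.3]
(1.471, np.float64(26.333333333333332), np.float64(180.0))
```

View pics/l2.png

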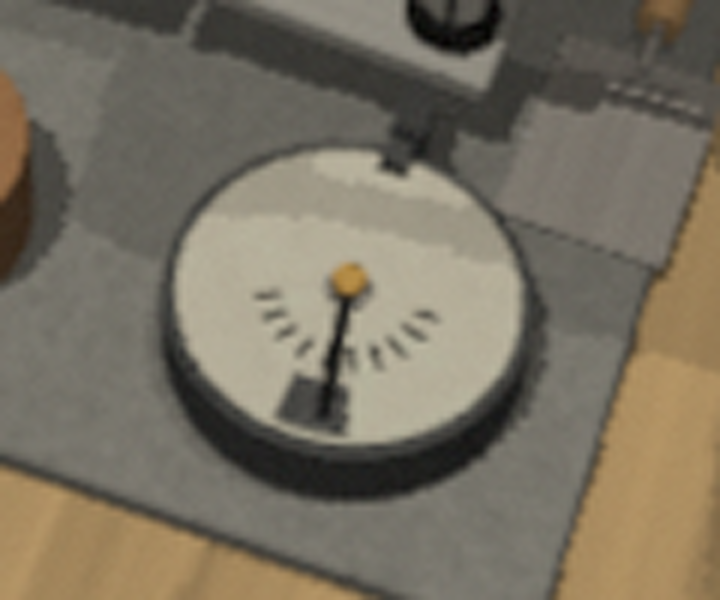

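The needle tip (325,400) is on the tab (280–350), just short of its middle. I'll add 0.6 mm and hold for over a second.

Emit:
carry_out(
  moves="0 0 -0.004 0 0 0;0 0 0 0 0 0;0 0 0 0 0 0;0 0 0 0 0 0;0 0 0 0 0 0",
)

```text
time: 4.9
eef_pos: [0.4632, 0.1352, 0.0679]
eef_rot: [-0.0, 0.707, 0.707, -0.0]
wrist_force: [-3.2, 0.2, 7.9]
gripper_width: 0.0009
grip_force: 4.1
```

Emit:
carry_out(
  moves="0 0 0 0 0 0;0 0 0 0 0 0;0 0 0 0 0 0;0 0 0 0 0 0;0 0 0 0 0 0",
)

```text
time: 5.4
eef_pos: [0.4632, 0.1352, 0.068]
eef_rot: [-0.0, 0.707, 0.707, -0.0]
wrist_force: [-2.8, 0.2, 7.8]
gripper_width: 0.0006
grip_force: 4.1
```

```bash
python3 -c "
from h import *
rep('side','L')"
```

```text
side L (1.496, np.float64(39.0), np.float64(178.58333333333331)) t 5.45 [0.4632 0.1352 0.068 ] [-3.  -0.5  8.8]
```

Emit:
carry_out(
  moves="0 0 0 0 0 0;0 0 0 0 0 0;0 0 0 0 0 0;0 0 0 0 0 0;0 0 0 0 0 0",
)

```text
time: 5.95
eef_pos: [0.4632, 0.1352, 0.068]
eef_rot: [-0.0, 0.707, 0.707, -0.0]
wrist_force: [-2.5, -0.5, 7.5]
gripper_width: 0.0003
grip_force: 4.1
```

Emit:
carry_out(
  moves="0 0 0.02 0 0 0;0 0 0.04 0 0 0;0 0 0.05 0 0 0;0 0 0.1 0 0 0;0 0 0.2 0 0 0",
)

```text
time: 6.45
eef_pos: [0.4623, 0.1348, 0.1278]
eef_rot: [-0.001, 0.707, 0.707, -0.002]
wrist_force: [-0.2, -0.1, -0.5]
gripper_width: 0.0004
grip_force: 0.0
```

```bash
python3 -c "
from h import *
rep('side','L')"
```

```text
side L (-0.016, np.float64(34.666666666666664), np.float64(180.08333333333331)) t 6.5 [0.4665 0.1355 0.1335] [2.6 0.4 3. ]
```

The left corner was held and has sprung back. Now I'll move to the right pad at z≈0.13.

Emit:
carry_out(
  moves="-0.002 -0.267 0 0 0 0;-0.002 -0.267 0 0 0 0;-0.002 -0.267 0 0 0 0;-0.002 -0.267 0 0 0 0;-0.002 -0.267 0 0 0 0",
)

```text
time: 7.0
eef_pos: [0.4625, -0.0667, 0.1291]
eef_rot: [0.001, 0.707, 0.707, 0.0]
wrist_force: [0.8, -0.0, 0.7]
gripper_width: 0.0003
grip_force: 0.0
```

Emit:
carry_out(
  moves="0 0 -0.07 0 0 0;0 0 -0.07 0 0 0;0 0 -0.06 0 0 0;0 0 -0.03 0 0 0;0 0 0 0 0 0",
)

```text
time: 7.5
eef_pos: [0.4617, -0.0638, 0.0935]
eef_rot: [-0.001, 0.706, 0.708, -0.0]
wrist_force: [0.6, -0.1, 0.9]
gripper_width: 0.0007
grip_force: 0.0
```

```bash
python3 - <<'E'
from h import *
ims=[]
for n,uv in(('side',(345,185)),('top',(355,250)),('wrist',None)):
    p,d=env.camera(n)
    if uv: u,v=uv;p=p[v-70:v+70,u-70:u+70]
    ims.append(cv2.resize(p,(260,260) if uv else (280,260)))
cv2.imwrite('pics/r1.png',np.hstack(ims)[:,:,::-1]);s=env.state();print(s['time'],s['eef_pos'],s['wrist_force'])
C=PR-.115*Y;C[2]=.047;print(proj('wrist',C),env.calibration('wrist'))
E
```

```text
7.65 [ 0.4627546  -0.06449504  0.09469209] [-0.18979338  0.44882679  0.61419779]
[276.36418858 353.64222446] {'vfov': 68.38715768473713, 'cx': 279.0441461158971, 'cy': 208.36603882283882, 'R': array([[ 0.99999293,  0.00351511,  0.0013391 ],
       [ 0.00309026, -0.97068626,  0.24033028],
       [ 0.00214464, -0.24032444, -0.97069025]]), 't': array([-0.46257413, -0.06275942,  0.26663418])}
```

View pics/r1.png

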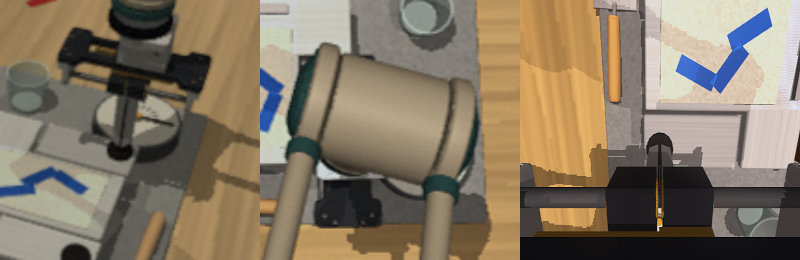

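The side view of the right dial is half hidden by the gripper, and the top view is blocked. The wrist camera faces inboard. I'll yaw the hand about −125° above the pad so the wrist camera looks at the right dial (there is plenty of time).

Emit:
carry_out(
  moves="0 0 0 0 0 -1;0 0 0 0 0 -1;0 0 0 0 0 -1;0 0 0 0 0 -1;0 0 0 0 0 -1",
)

```text
time: 8.15
eef_pos: [0.4629, -0.0649, 0.095]
eef_rot: [0.001, 0.844, 0.536, 0.0]
wrist_force: [-0.1, -0.6, 0.4]
gripper_width: 0.001
grip_force: 0.0
```

Emit:
carry_out(
  moves="0 0 0 0 0 -1;0 0 0 0 0 -1;0 0 0 0 0 -1;0 0 0 0 0 -1;0 0 0 0 0 -1",
)

```text
time: 8.65
eef_pos: [0.4629, -0.0649, 0.095]
eef_rot: [0.0, 0.94, 0.341, 0.0]
wrist_force: [0.5, -0.2, 0.1]
gripper_width: 0.0004
grip_force: 0.0
```

Emit:
carry_out(
  moves="0 0 0 0 0 -1;0 0 0 0 0 -1;0 0 0 0 0 -1;0 0 0 0 0 -1;0 0 0 0 0 -1",
)

```text
time: 9.15
eef_pos: [0.4629, -0.0649, 0.095]
eef_rot: [0.0, 0.992, 0.129, 0.001]
wrist_force: [0.8, -0.1, 0.0]
gripper_width: 0.0005
grip_force: 0.0
```

Emit:
carry_out(
  moves="0 0 0 0 0 -1;0 0 0 0 0 -1;0 0 0 0 0 -1;0 0 0 0 0 -1;0 0 0 0 0 -1",
)

```text
time: 9.65
eef_pos: [0.4629, -0.0649, 0.0951]
eef_rot: [0.0, 0.996, -0.088, 0.001]
wrist_force: [-0.4, 0.5, 0.2]
gripper_width: 0.0005
grip_force: 0.0
```

Emit:
carry_out(
  moves="0 0 0 0 0 -1;0 0 0 0 0 -1;0 0 0 0 0 -1;0 0 0 0 0 -1;0 0 0 0 0 -1",
)

```text
time: 10.15
eef_pos: [0.4629, -0.0649, 0.095]
eef_rot: [0.0, 0.953, -0.302, 0.001]
wrist_force: [-0.0, 0.5, 0.8]
gripper_width: 0.0005
grip_force: 0.0
```

```bash
python3 - <<'E'
from h import *
s=env.state();print(s['joint_pos'].round(2))
p=rep('wrist','R');C=PR-.115*Y;C[2]=.047;print(proj('wrist',C))
cv2.imwrite('pics/r2.png',p[:,:,::-1])
A=np.arange(1.3,2.3,.1)
print([(round(a,1),needle) if 0 else (round(float(a),1),int(p.max(2)[tuple(proj('wrist',np.r_[(C+.046*(-np.cos(a)*Xd-np.sin(a)*Y))[:2],.044]).round().astype(int)[::-1])])) for a in A])
E
```

```text
[-0.29  0.21  1.9  -0.    1.03  1.9 ]
wrist R (0.045, np.float64(57.5), np.float64(231.83333333333334)) t 10.2 [ 0.4629 -0.0649  0.095 ] [ 1.  -0.3 -0.8]
[411.07912101 138.56098654]
[(1.3, 232), (1.4, 232), (1.5, 232), (1.6, 104), (1.7, 126), (1.8, 102), (1.9, 114), (2.0, 60), (2.1, 231), (2.2, 232)]
```

View pics/r2.png

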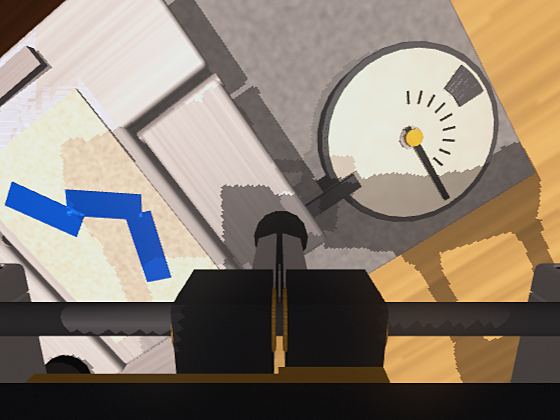

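The wrist view shows the whole right dial (hub (413,137), tab (463,86)), with the fingertip over the pad. Now I'll press.

Emit:
carry_out(
  moves="0 0 -0.024 0 0 0;0 0 -0.024 0 0 0;0 0 -0.024 0 0 0;0 0 -0.024 0 0 0;0 0 -0.024 0 0 0",
)

```text
time: 10.7
eef_pos: [0.4619, -0.065, 0.0764]
eef_rot: [0.0, 0.954, -0.3, -0.001]
wrist_force: [-2.5, -0.0, 5.5]
gripper_width: 0.0005
grip_force: 2.8
```

```bash
python3 -c "
from h import *
rep('wrist','R')"
```

```text
wrist R (0.54, np.float64(57.666666666666664), np.float64(234.0)) t 10.75 [ 0.4618 -0.065   0.0759] [-1.9  0.8  5.1]
```

Emit:
carry_out(
  moves="0 0 -0.01 0 0 0;0 0 -0.01 0 0 0;0 0 -0.01 0 0 0;0 0 -0.01 0 0 0;0 0 -0.01 0 0 0",
)

```text
time: 11.25
eef_pos: [0.4615, -0.065, 0.0694]
eef_rot: [0.0, 0.954, -0.3, -0.001]
wrist_force: [-4.0, 0.5, 7.7]
gripper_width: 0.0006
grip_force: 4.2
```

```bash
python3 -c "
from h import *
rep('wrist','R')"
```

```text
wrist R (1.376, np.float64(61.0), np.float64(235.16666666666666)) t 11.3 [ 0.4615 -0.065   0.0692] [-2.9  0.9  8.6]
```

Rate is 0.125 rad/mm; 0.41 rad remains, so 3.2 mm.

Emit:
carry_out(
  moves="0 0 -0.005 0 0 0;0 0 -0.005 0 0 0;0 0 -0.005 0 0 0;0 0 -0.005 0 0 0;0 0 0 0 0 0",
)

```text
time: 11.8
eef_pos: [0.4615, -0.065, 0.0665]
eef_rot: [0.0, 0.954, -0.3, -0.001]
wrist_force: [-4.6, -0.1, 8.6]
gripper_width: 0.0003
grip_force: 4.7
```

```bash
python3 - <<'E'
from h import *
p=rep('wrist','R')
cv2.imwrite('pics/r3.png',cv2.resize(p[35:225,310:510],(600,570))[:,:,::-1])
E
```

```text
wrist R (1.718, np.float64(63.166666666666664), np.float64(236.16666666666666)) t 11.85 [ 0.4615 -0.065   0.0665] [-3.8  0.3  9.7]
```

View pics/r3.png

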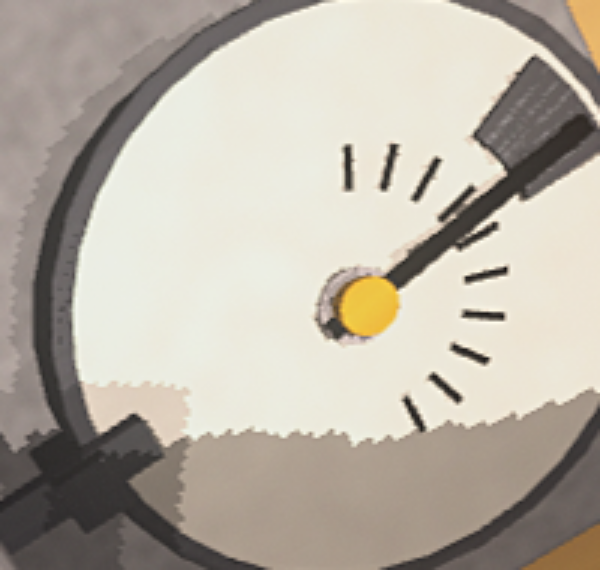

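The needle is over the tab, about 0.05 rad before its middle. I'll add 0.45 mm and hold for over a second, then release.

Emit:
carry_out(
  moves="0 0 -0.003 0 0 0;0 0 0 0 0 0;0 0 0 0 0 0;0 0 0 0 0 0;0 0 0 0 0 0",
)

```text
time: 12.35
eef_pos: [0.4615, -0.0651, 0.0662]
eef_rot: [0.0, 0.954, -0.3, -0.001]
wrist_force: [-4.0, 0.4, 8.9]
gripper_width: 0.0005
grip_force: 4.8
```

Emit:
carry_out(
  moves="0 0 0 0 0 0;0 0 0 0 0 0;0 0 0 0 0 0;0 0 0 0 0 0;0 0 0 0 0 0",
)

```text
time: 12.85
eef_pos: [0.4615, -0.065, 0.0662]
eef_rot: [0.0, 0.954, -0.3, -0.001]
wrist_force: [-4.3, 1.2, 8.7]
gripper_width: 0.0005
grip_force: 4.8
```

```bash
python3 -c "
from h import *
rep('wrist','R')"
```

```text
wrist R (1.765, np.float64(63.5), np.float64(236.16666666666666)) t 12.9 [ 0.4615 -0.065   0.0662] [-3.4  0.6  8.4]
```

Emit:
carry_out(
  moves="0 0 0 0 0 0;0 0 0 0 0 0;0 0 0 0 0 0;0 0 0 0 0 0;0 0 0 0 0 0",
)

```text
time: 13.4
eef_pos: [0.4615, -0.065, 0.0662]
eef_rot: [0.0, 0.954, -0.3, -0.001]
wrist_force: [-4.6, 0.6, 9.5]
gripper_width: 0.0006
grip_force: 4.8
```

Emit:
carry_out(
  moves="0 0 0.02 0 0 0;0 0 0.04 0 0 0;0 0 0.05 0 0 0;0 0 0.1 0 0 0;0 0 0.2 0 0 0",
)

```text
time: 13.9
eef_pos: [0.461, -0.0647, 0.126]
eef_rot: [0.0, 0.954, -0.3, -0.002]
wrist_force: [0.5, -0.5, -0.4]
gripper_width: 0.0004
grip_force: 0.0
```

Emit:
carry_out(
  moves="0 0 0.2 0 0 0;0 0 0.2 0 0 0;0 0 0.1 0 0 0;0 0 0 0 0 0;0 0 0 0 0 0",
)

```text
time: 14.4
eef_pos: [0.4622, -0.065, 0.2016]
eef_rot: [0.0, 0.954, -0.3, -0.0]
wrist_force: [-0.1, 0.2, 0.7]
gripper_width: 0.0006
grip_force: 0.0
```

```bash
python3 -c "
from h import *
rep('wrist','R');rep('side','L')"
```

```text
wrist R (0.038, np.float64(51.166666666666664), np.float64(225.33333333333334)) t 14.45 [ 0.4617 -0.0649  0.2009] [ 0.2 -0.2  0.1]
side L (-0.016, np.float64(30.0), np.float64(171.16666666666666)) t 14.5 [ 0.4616 -0.0648  0.2007] [ 0.5 -0.2 -0.4]
```

Emit:
carry_out(
  moves="-0.2 -0.1 0.1 0 0 0;-0.25 -0.1 0 0 0 0;-0.25 -0.1 0 0 0 0;-0.2 -0.1 0 0 0 0;0 0 0 0 0 0",
  jaw=20,
)

```text
time: 15.0
eef_pos: [0.3236, -0.1253, 0.2158]
eef_rot: [0.0, 0.953, -0.302, -0.002]
wrist_force: [1.7, 1.1, 0.3]
gripper_width: 0.0199
grip_force: 0.0
```

Emit:
carry_out(
  moves="0 0 0 0 0 0;0 0 0 0 0 0;0 0 0 0 0 0;0 0 0 0 0 0;0 0 0 0 0 0",
)

```text
time: 15.5
eef_pos: [0.3279, -0.1248, 0.2169]
eef_rot: [-0.0, 0.954, -0.3, -0.0]
wrist_force: [0.5, -1.1, -0.3]
gripper_width: 0.0201
grip_force: 0.0
```

```bash
python3 -c "
from h import *
print(env.job_done())"
```

```text
the job is handed in; nothing more can be done
None
```

I pressed the left corner and then the right until each needle stood over its tab, within about 0.03 rad of the middle; each was held over a second and sprang fully back, the arm is clear, and the job was handed in at about 15.5 s (no verdict was returned).

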